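# Shift the gate lever on the test bench into third

## Robot

A 6-joint arm with a two-finger parallel gripper is mounted at the origin on a cart in front of the work surface, level with it; the furniture and walls round the work are solid. World frame = base frame: x ahead of the robot, y to its left, z up, the work surface at z = 0. Lengths are in m, angles in rad, forces in N, time in s.
With the tool pointing down it reaches from about 0.375 to 0.9 m from the base axis. Payload 3.1 kg.
Tool frame: the origin (TCP) lies where the fingers leave the gripper's body, on its centre line; the fingertips stand 70 mm ahead of it and the grasp point (between the pads) lies 51 mm ahead of it; z points along the fingers, y is the line along which they close (so a half turn about z gives the same grasp; the last joint's range is limited). The gripper opens to 87 mm and grips with 3 to 60 N. Pads are 19 mm wide; open, the fingers measure 117 mm over their backs; the gripper's body (75 mm by 190 mm) begins 51 mm behind the grasp point.
Start: joints at [1.147, 0.527, 1.433, -0, 1.181, -0.178], TCP at [0.151, 0.606, 0.292] pointing down, gripper open.
Joint ranges: [-3.08, 3.08], [-0.75, 2.2], [0.22, 2.44], [-1.43, 4.57], [0, 2.65], [-2.85, 2.85]. Speed limits (rad/s): [2.79, 2.79, 3.14, 3.14, 3.14, 3.14].

## Interface

Orientations are given as a unit quaternion [x, y, z, w].
In Python, from rig import robot gives the robot as it stands.
- The arm moves only by the tool send_rows, never from a script. Its argument "deltas" is text: rows parted by semicolons, each of 7 numbers parted by spaces: the shift along the tool's x, y, z in mm, then the turn, a rotation vector about the tool's x, y, z in degrees, then the opening, from 0 (shut) to 1 (fully open). A call has 1 to 10 rows; each row shifts and turns the commanded pose from where the row before left it, along the tool's axes as they then stand; what a row does not reach is not made up. A row lasts 1/8 s, in which the tool goes at most 62.5 mm and 10.7 degrees, less where a joint would pass 70% of its speed; a pose out of reach is approached as far as the arm can. A call is refused whole if a number of a shift passes 62.5 or a number of a turn 10.7, either way. A call with a gripper value outside its range is refused whole. The fingers move at their own pace and stop on an object; "newtons" is the grip in N (left out, the last holds). Time passes only in rows, so rows that do not move let the fingers close. It gives the time, the measured TCP pose, the force, the opening and the grip force at its end, in the units of the state.
- robot.get_obs(): the state, without advancing time (a new reading comes with each control period).
- robot.camera(name): name is "side" or "top"; returns a dict with "image" (420x560x3 uint8, red, green, blue), "depth" (420x560 float32, m along the optical axis (not along the pixel's ray), 0 where there is no reading), "fovy" (degrees; the focal length in pixels is half the picture's height over the tangent of half this angle, whatever the lens; pixels are square), "cx", "cy" (the principal point, pixels), "k1" (the pictures are not rectified: a ray, as slopes to the right and down, at radius r is drawn at 1 + k1 r^2 times it, then the intrinsics apply), "rvec" (rotation vector, rad) and "tvec" (3), from world to camera coordinates, as OpenCV has them. Camera axes: x right, y down, z forward; pixel columns grow to the right and rows downward; lengths in m; the calibration is good to about 2 mm. A picture is of the moment at which its call begins.
- robot.hand_in(): hands the job in; it is judged then, once.
Trained networks look in the newest picture that a camera, given by its name, has taken for a name from the list of things; names that differ only in an ending like _2 or _b are one class to them, and where a whole thing is asked for, a point or a joint stands for the part that bears it (a point fixed in the world has none). Each returns a list of dicts, best first, with "p" (0 to 1); they miss things now and then, are a little off and sometimes report something else, mostly with a low value. They report only what shows in the picture. A call takes as long as a camera call.
- robot.find_in(camera, thing): "box" ([left, top, right, bottom] in pixels, round what is visible of it).
- robot.cut_out(camera, thing): "region" (420x560 bool, what is visible of it) and "box" ([left, top, right, bottom] in pixels, round what is visible of it).
The state is a dict: "time": time; "q": joint angles; "joint_velocities": joint speeds; "joint_torque": joint torques, N m; "position": TCP position; "tool_rot": TCP orientation; "ft_force": force on the tool from outside, world axes, zero at the start; "moment": the same for the moment, N m; "grip_width": finger opening in m; "grip_force": force on a finger pad.
Only numpy, scipy, OpenCV 4.12 (cv2) and the standard library are available. Lean on these libraries where they do the work, as an engineer would, in place of code of your own. Each camera call takes 0.05 s, during which the arm holds its last target. There are 200 camera calls.

## Task

The gearshift unit on the bench is due for its third-position sensor reading, and its lever stands in the second slot (near left, two black dots) of the H-shaped gate. Pushing the knob with the fingertips or the outside of the fingers only (never pinch it), push the lever forward to the cross channel in the middle, across to the right-hand lane and then forward, fully home in the third slot, the far right one marked with three green dots, and leave it there. Do not let it run into the first slot (far left, one dot) or the fourth (near right, four dots), and neither move nor lift the small things standing on and around the unit.

Things in the scene. Friction and masses are not known exactly. Their poses are not given: they have to be found in the camera images.
- shifter: gearshift unit, fixed to the bench: blue housing 210 mm (x) by 150 mm (y), aluminium deck 77 mm above the bench, on a black flange 230 x 170 x 8 mm. Origin on the bench under its middle; its x points forward (away from the robot), y to its left, z up; its yaw varies. On the deck nothing is higher than 3 mm except the lever and the gel box
- neutral_gate (a point): middle of the H-shaped opening (50 mm in x, 36 mm in y) in the deck, at deck height. Two round-ended tongues, 8 mm wide, lie along x at y = 0 and leave a 14 mm cross channel at x = 0 between their tips. Slots: first far left (one black dot), second near left (two black), third far right (three green), fourth near right (four black)
- pivot (a point): pivot of the lever in the unit, 32 mm above the bench on the unit's vertical mid axis
- knob (a point): middle of the lever's knob, on the stick's axis 100 mm from the pivot. Knob black, eight-sided, 30 mm across its four main flats (35 mm over corners), 40 mm tall along the stick, thin orange disc on top. The stick is 10 mm thick and passes through the gate, with 20 to 35 mm of space between deck and knob. z points along the stick
- lever_fore (a joint): fore-aft tilt of the lever about the unit's y axis at the pivot, -0.38 to 0.38 rad; 0 = cross channel, positive = knob forward (unit +x, about 100 mm per rad). 0.38 = hard stop at the far end of first or third slot, -0.38 = hard stop at the near end of second or fourth. No spring, stays where left; 1.5 to 3 N at the knob move it
- lever_across (a joint): sideways tilt of the lever, hinged on the fore-aft shaft, -0.24 to 0.24 rad, positive = knob to the right (unit -y, about 100 mm per rad). -0.24 = hard stop in the left lane, 0.24 = hard stop in the right lane; in the slots 0.04 rad of play. It crosses freely where lever_fore is within 0.04 rad of 0 (round tongue ends guide it from up to about 0.1). No spring; 1.5 to 3 N at the knob
- grip_near: near (unit -x) black face of the knob, a flat 20 mm wide and 40 mm tall (along the stick), 5 mm thick; origin at the middle of that slab, 12.5 mm from the stick's axis; the outer surface is 15 mm from the axis
- grip_far: far (unit +x) black face of the knob, a flat 20 mm wide and 40 mm tall (along the stick), 5 mm thick; origin at the middle of that slab, 12.5 mm from the stick's axis; the outer surface is 15 mm from the axis
- grip_left: left (unit +y) black face of the knob, a flat 20 mm wide and 40 mm tall (along the stick), 5 mm thick; origin at the middle of that slab, 12.5 mm from the stick's axis; the outer surface is 15 mm from the axis
- grip_right: right (unit -y) black face of the knob, a flat 20 mm wide and 40 mm tall (along the stick), 5 mm thick; origin at the middle of that slab, 12.5 mm from the stick's axis; the outer surface is 15 mm from the axis
- gel_box_0: loose clear gel box with a greyish-red pad, 51 x 51 x 13 mm, lying on the far part of the unit's deck, clear of the lever's travel; origin under its middle
- vial_red: loose vial with red cap, 27 mm thick, 56 mm tall, left of the unit; origin under its middle
- weight_100: loose brass weight, 22 mm thick, 38 mm tall, right of the unit; origin under its middle
- vial_amber: loose vial with white cap, 25 mm thick, 51 mm tall, behind the unit; origin under its middle
- gel_box_1: loose clear gel box with grey pad, 55 x 55 x 13 mm, on the bench in front of the unit; origin under its middle
- loupe: loose black loupe, 37 mm thick, 35 mm tall, on the right of the bench; origin under its middle
- solder_spool: loose white spool of solder, 52 mm thick, 32 mm tall, on the right of the bench; origin under its middle

How it is judged:
On the way:
1. the lever has been pushed across the middle channel to the right-hand lane (value of joint lever_across above 0.16 rad and value of joint lever_fore between -0.2 and 0.2 rad), for 0.02 s.
At the end, for the whole second after the job is handed in: the lever stands still in the third slot: lever_fore above 0.33 rad (at most 5 mm at the knob short of the stop) and lever_across above 0.17 rad; every small loose thing is within 15 mm of where it stood (value of joint lever_fore above 0.33 rad and value of joint lever_across above 0.17 rad and velocity of joint lever_fore between -0.05 and 0.05 rad/s and velocity of joint lever_across between -0.05 and 0.05 rad/s and distance of each of gel_box_0, vial_red, weight_100, vial_amber, gel_box_1, loupe, solder_spool from where it was at the start of the episode below 0.015 m); the robot touches nothing.
It fails at once if the knob is pinched: fingers press on two opposite faces at once (over 1 N each) ((contact force between the fingers and grip_near above 1 N and contact force between the fingers and grip_far above 1 N) or (contact force between the fingers and grip_left above 1 N and contact force between the fingers and grip_right above 1 N)).
It fails at once if the lever goes into the fourth slot (lever_across above 0.15 and lever_fore below -0.25) (value of joint lever_across above 0.15 rad and value of joint lever_fore below -0.25 rad).
It fails at once if the lever goes into the first slot (lever_across below -0.15 and lever_fore above 0.25) (value of joint lever_across below -0.15 rad and value of joint lever_fore above 0.25 rad).
It fails at once if a small loose thing is shifted or lifted more than 15 mm (distance of any of gel_box_0, vial_red, weight_100, vial_amber, gel_box_1, loupe, solder_spool from where it was at the start of the episode above 0.015 m).
It also fails if it takes over 48 s, if anything falls off the work surface, if the arm or the gripper's body presses on something with over 40 N, if the wrist force passes 120 N, or if a joint passes its speed limit or range.

## Working session

There is one attempt and no reset: what is moved stays moved. The work goes in short steps, Python scripts to look and compute and a tool call to move; the robot and the scene stay as the last step left them, time stands still between calls to the robot, and variables do not carry over. Pictures are saved under pics/ and viewed, at most 10 in all, crops included, and the job is handed in when it is done.

Besides the shell and the picture viewer there is one more tool, called after "Call:" in YAML: its name, and indented under it one key for each argument. send_rows: Moves the arm, as the interface text tells. Its arguments: {"type":"object","properties":{"deltas":{"type":"string"},"newtons":{"type":"number"}},"required":["deltas"]}

```bash
mkdir -p pics
cat > h.py <<'E'
import numpy as np, cv2
from rig import robot
from scipy.spatial.transform import Rotation as R
def cam(n):
    c=robot.camera(n); c['R']=cv2.Rodrigues(np.array(c['rvec'],float))[0]; c['t']=np.array(c['tvec'],float)
    c['f']=210/np.tan(np.radians(c['fovy'])/2); return c
def unproj(c,uv,d):
    uv=np.atleast_2d(uv).astype(float); s=(uv-[c['cx'],c['cy']])/c['f']; u=s.copy()
    for _ in range(20): u=s/(1+c['k1']*(u**2).sum(1,keepdims=True))
    p=np.c_[u,np.ones(len(u))]*np.reshape(d,(-1,1)); return (p-c['t'])@c['R']
def ray(c,uv,z):
    o=-c['R'].T@c['t']; p=unproj(c,uv,1.0); v=p-o; return o+v*((z-o[2])/v[:,2:])
def proj(c,P):
    p=np.atleast_2d(P)@c['R'].T+c['t']; u=p[:,:2]/p[:,2:]; u=u*(1+c['k1']*(u**2).sum(1,keepdims=True))
    return u*c['f']+[c['cx'],c['cy']]
def cloud(c,m=None):
    if m is None: m=np.ones(c['depth'].shape,bool)
    v,u=np.nonzero(m&(c['depth']>0)); return unproj(c,np.c_[u,v],c['depth'][v,u])
E
python3 - <<'E'
from h import *
print({k:v for k,v in robot.get_obs().items()})
ims=[]
for n in ['top','side']:
    c=cam(n); print(n,c['fovy'],-c['R'].T@c['t'],c['k1'])
    cv2.imwrite(f'pics/{n}0.png',c['image'][:,:,::-1])
    for th in ['shifter','knob','gel_box_0','vial_red','weight_100','vial_amber','gel_box_1']:
        r=robot.cut_out(n,th)
        if r:
            P=cloud(c,r[0]['region']); print(th,round(r[0]['p'],2),np.round(r[0]['box']),np.round(np.median(P,0),3),np.round(np.percentile(P,[2,98],axis=0),3).tolist())
E
```

```text
{'time': 0.0, 'q': array([ 1.14751491e+00,  5.28462466e-01,  1.43389672e+00,  8.16366728e-06,
        1.18139852e+00, -1.78458796e-01]), 'joint_velocities': array([-1.95525913e-03,  1.08183899e-03, -1.21795815e-03,  2.82927435e-05,
       -5.07987074e-04, -1.80000878e-03]), 'joint_torque': array([-9.26397297e-04, -4.40038776e+01, -1.76596874e+01,  6.34337962e-02,
        5.81251353e-02, -1.36738199e-04]), 'position': array([0.15119174, 0.60583695, 0.29127553]), 'tool_rot': array([ 1.22107298e-01,  9.92516315e-01, -1.03278046e-03, -3.24413431e-04]), 'ft_force': array([-0.59940912, -0.37250738,  0.28659696]), 'moment': array([-0.04765088,  0.04042556, -0.01823633]), 'grip_force': 0.0, 'grip_width': 0.08714819453320836}
top 54.758945173918434 [ 0.46727215 -0.09510211  1.01425225] 0.01989380899820293
shifter 0.95 [214. 180. 303. 286.] [ 0.493 -0.037  0.077] [[0.396, -0.13, 0.006], [0.611, 0.041, 0.145]]
knob 0.76 [234. 233. 266. 250.] [ 0.489 -0.018  0.142] [[0.47, -0.047, 0.04], [0.51, 0.004, 0.151]]
gel_box_0 0.94 [264. 190. 291. 219.] [ 0.571 -0.082  0.09 ] [[0.545, -0.109, 0.076], [0
[... 346 characters left out ...]
e 48.25335900035641 [0.59068074 0.84107512 0.52894106] -0.0680446076211346
shifter 0.77 [243. 212. 364. 303.] [0.499 0.019 0.069] [[0.399, -0.097, 0.005], [0.62, 0.059, 0.14]]
knob 0.92 [306. 211. 330. 243.] [ 0.491 -0.002  0.132] [[0.464, -0.296, 0.009], [0.505, 0.008, 0.15]]
gel_box_0 0.75 [265. 222. 288. 240.] [ 0.574 -0.068  0.09 ] [[0.547, -0.105, 0.078], [0.6, -0.051, 0.092]]
vial_red 0.7 [296. 278. 312. 308.] [0.525 0.094 0.036] [[0.511, 0.078, 0.007], [0.536, 0.1, 0.057]]
vial_amber 0.54 [231. 253. 245. 279.] [ 0.656 -0.013  0.027] [[0.645, -0.055, -0.0], [0.668, -0.008, 0.052]]
gel_box_1 0.75 [265. 222. 288. 240.] [ 0.574 -0.068  0.09 ] [[0.547, -0.105, 0.078], [0.6, -0.051, 0.092]]
```

Run:
```python
from h import *
c=cam('top')
im=cv2.resize(c['image'][150:310,180:340],None,fx=3.7,fy=3.7,interpolation=cv2.INTER_CUBIC)
s=cam('side'); im2=cv2.resize(s['image'][180:330,210:390],None,fx=3.3,fy=3.3)
cv2.imwrite('pics/t1.png',im[:,:,::-1]); cv2.imwrite('pics/s1.png',im2[:,:,::-1])
for n,cc in (('top',c),('side',s)):
    P=cloud(cc); b=(P[:,0]>.35)&(P[:,0]<.66)&(P[:,1]>-.16)&(P[:,1]<.08)
    D=P[b&(abs(P[:,2]-.077)<.004)]
    print(n,len(D),cv2.minAreaRect(D[:,:2].astype(np.float32)*1000))
    K=P[b&(P[:,2]>.105)&(P[:,2]<.2)]; print('knob',len(K),K.mean(0),np.percentile(K,[1,50,99],axis=0).round(4).tolist())
    T=P[b&(P[:,2]>.138)&(P[:,2]<.2)]; print('top',len(T),T.mean(0),cv2.minAreaRect(T[:,:2].astype(np.float32)*1000))
```

```text
top 4929 ((504.1085205078125, -40.52788543701172), (152.1517791748047, 211.83140563964844), 76.51249694824219)
knob 267 [ 0.48723592 -0.01453285  0.1403334 ] [[0.4701, -0.0328, 0.1132], [0.4871, -0.0145, 0.1441], [0.5055, 0.0057, 0.1523]]
top 196 [ 0.48556082 -0.01073391  0.14576422] ((486.1092529296875, -10.191595077514648), (32.22100830078125, 32.25065231323242), 0.21103157103061676)
side 2884 ((504.280517578125, -36.62236022949219), (156.2634735107422, 211.77879333496094), 76.73808288574219)
knob 362 [ 0.48903467 -0.00164717  0.13217415] [[0.4711, -0.0193, 0.1072], [0.4891, -0.0002, 0.1346], [0.5057, 0.0094, 0.1503]]
top 158 [ 0.48647281 -0.00370828  0.14470294] ((485.56298828125, -6.402580261230469), (32.34760665893555, 31.96798324584961), 84.44451141357422)
```

View pics/t1.png

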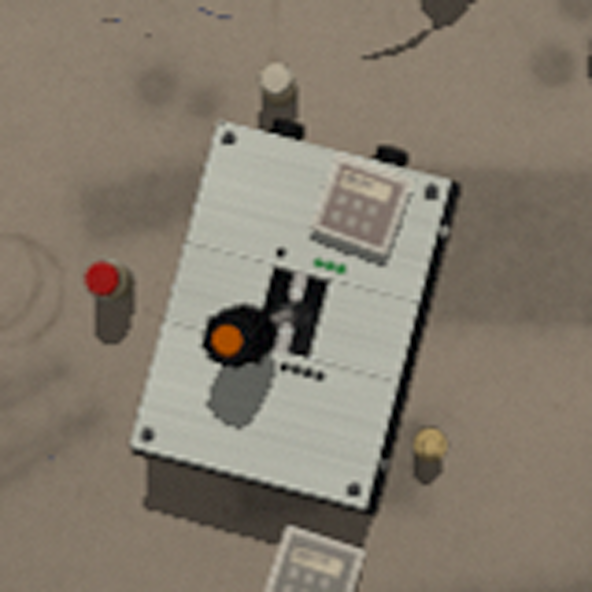

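View pics/s1.png

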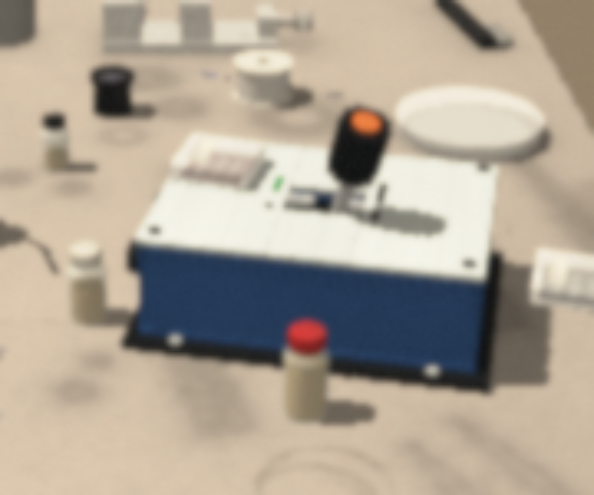

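```bash
cat >> h.py <<'E'
C=np.array([.504,-.039]); YAW=np.radians(-13.4)
def unit(p): # world xyz -> unit xyz (mm)
    d=np.asarray(p)[...,:2]-C; c,s=np.cos(YAW),np.sin(YAW)
    return np.stack([d[...,0]*c+d[...,1]*s,-d[...,0]*s+d[...,1]*c,np.asarray(p)[...,2]],-1)*1000
def lever(n):
    c=cam(n); h=cv2.cvtColor(c['image'],cv2.COLOR_RGB2HSV)
    m=(h[...,0]>4)&(h[...,0]<20)&(h[...,1]>170)&(h[...,2]>90)
    v,u=np.nonzero(m); 
    uv=proj(c,[[.5,-.04,.145]])[0]; k=np.hypot(u-uv[0],v-uv[1])<45; u,v=u[k],v[k]
    if len(u)<8: return print(n,'orange hidden',len(u))
    z=.148
    for _ in range(5):
        p=unit(ray(c,[[u.mean(),v.mean()]],z)[0]); x,y=p[0]/120,p[1]/120
        z=.032+.12*np.sqrt(max(1-x*x-y*y,.1))
    a=np.arcsin(np.clip(-y,-1,1)); f=np.arcsin(np.clip(x/np.cos(a),-1,1))
    print(n,len(u),'px',np.round([u.mean(),v.mean()],1),'disc unit',p.round(1),'fore %.3f across %.3f'%(f,a))
def tool():
    o=robot.get_obs(); p=o['position']; print('t %.2f'%o['time'],'tcp',p.round(4),'unit',unit(p).round(1),'yaw tool x',np.degrees(np.arctan2(*R.from_quat(o['tool_rot']).as_matrix()[1::-1,0])).round(2),'F',np.round(o['ft_force'],1),'grip',round(o['grip_width'],4))
E
python3 - <<'E'
from h import *
lever('top');lever('side');tool()
# gate midpoint check: dark pixels on deck
for n in ['top','side']:
    c=cam(n); v,u=np.mgrid[0:420,0:560]; P=unit(ray(c,np.c_[u.ravel(),v.ravel()],.077)).reshape(420,560,3)
    g=c['image'].max(2); m=(g<60)&(abs(P[...,0])<40)&(abs(P[...,1])<30)
    h=cv2.cvtColor(c['image'],cv2.COLOR_RGB2HSV); gr=(h[...,0]>45)&(h[...,0]<85)&(h[...,1]>100)&(abs(P[...,0])<60)&(abs(P[...,1])<50)
    print(n,'green',gr.sum(),P[gr].mean(0).round(1),'dark right slot',np.percentile(P[m&(P[...,1]<-5)],[3,97],axis=0).round(1).tolist())
E
```

```text
top 55 px [240.9 241.3] disc unit [-26.7  26.3 146. ] fore -0.230 across -0.221
side 49 px [320.5 217. ] disc unit [-26.7  30.2 145.7] fore -0.232 across -0.254
t 1.00 tcp [0.1514 0.6064 0.2922] unit [-492.5  546.1  292.2] yaw tool x 165.98 F [0.1 0.3 0.8] grip 0.0868
top green 21 [11.   0.6 77. ] dark right slot [[-34.8, -19.3, 77.0], [22.2, -6.0, 77.0]]
side green 0 [nan nan nan] dark right slot [[-16.8, -29.2, 77.0], [-8.2, -25.3, 77.0]]<stdin>:8: RuntimeWarning: Mean of empty slice.
  ret = um.true_divide(
```

Call:
send_rows:
  deltas: "0 0 0 0 0 0 0; 0 0 0 0 0 0 0"
  newtons: 10

```text
time: 1.35
position: [0.1514, 0.6064, 0.2922]
tool_rot: [0.122, 0.993, -0.0, -0.0]
ft_force: [0.4, 0.3, -1.0]
grip_width: 0.0742
grip_force: 0.0
```

Call:
send_rows:
  deltas: "-35 -43 0 0 0 0 0;-35 -43 0 0 0 0 0;-35 -43 0 0 0 0 0;-35 -43 0 0 0 0 0;-35 -43 0 0 0 0 0;-35 -43 0 0 0 0 0;-35 -43 0 0 0 0 0;-35 -43 0 0 0 0 0;-35 -43 0 0 0 0 0;-35 -43 0 0 0 0 0"

```text
time: 2.6
position: [0.3876, 0.1026, 0.2927]
tool_rot: [0.122, 0.993, 0.0, 0.001]
ft_force: [1.3, 0.8, -0.2]
grip_width: 0.0004
grip_force: 0.0
```

Run:
```python
from h import *
tool()
```

```text
t 2.60 tcp [0.3876 0.1026 0.2927] unit [-146.1  110.8  292.7] yaw tool x 165.96 F [ 1.3  0.8 -0.2] grip 0.0004
```

Call:
send_rows:
  deltas: "-35 -43 0 0 0 -0.6 0;-35 -42 0 0 0 0 0;0 0 40 0 0 0 0;0 0 40 0 0 0 0;0 0 40 0 0 0 0;0 0 0 0 0 0 0;0 0 0 0 0 0 0"

```text
time: 3.48
position: [0.4353, 0.0051, 0.1731]
tool_rot: [0.117, 0.993, -0.0, 0.001]
ft_force: [0.7, -0.8, -0.6]
grip_width: 0.0003
grip_force: 0.0
```

Run:
```python
from h import *
tool(); lever('side'); c=cam('side'); cv2.imwrite('pics/s2.png',cv2.resize(c['image'][130:310,220:420],None,fx=3,fy=3)[:,:,::-1]); tool()
```

```text
t 3.48 tcp [0.4353 0.0051 0.1731] unit [-77.   26.9 173.1] yaw tool x 166.59 F [ 0.7 -0.8 -0.6] grip 0.0003
side 43 px [319.9 216.9] disc unit [-25.5  30.2 145.9] fore -0.222 across -0.254
t 3.58 tcp [0.4357 0.005  0.1738] unit [-76.7  27.  173.8] yaw tool x 166.59 F [-0.  -0.6 -0.2] grip 0.0003
```

View pics/s2.png

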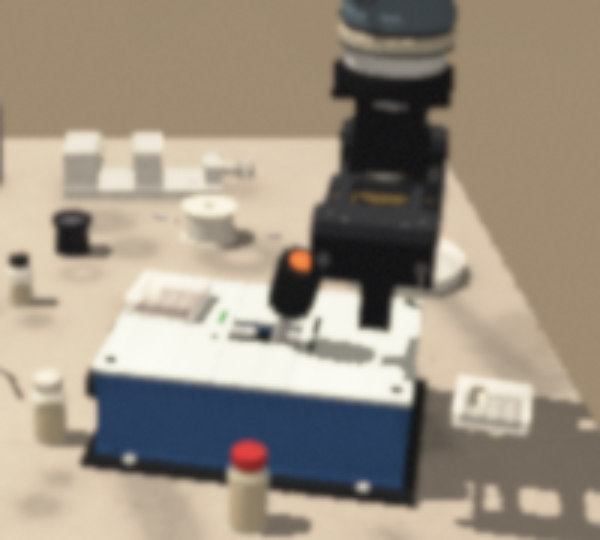

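Call:
send_rows:
  deltas: "-15 -1 3 0 0 0 0;-10 0 0 0 0 0 0;-5 0 0 0 0 0 0;-5 0 0 0 0 0 0;-5 0 0 0 0 0 0;-4 0 0 0 0 0 0;-3 0 0 0 0 0 0;-1 0 0 0 0 0 0;0 0 0 0 0 0 0"

```text
time: 4.7
position: [0.4813, -0.007, 0.1693]
tool_rot: [0.117, 0.993, -0.0, 0.0]
ft_force: [-1.8, -0.3, -0.1]
grip_width: 0.0007
grip_force: 0.3
```

Run:
```python
from h import *
tool(); lever('side'); lever('top')
```

```text
t 4.70 tcp [ 0.4813 -0.007   0.1693] unit [-29.5  25.8 169.3] yaw tool x 166.58 F [-1.8 -0.3 -0.1] grip 0.0007
side orange hidden 0
top orange hidden 0
```

Call:
send_rows:
  deltas: "-3 0 0 0 0 0 0;-1 0 0 0 0 0 0;0 0 0 0 0 0 0;20 0 0 0 0 0 0;30 0 0 0 0 0 0;0 0 0 0 0 0 0"

```text
time: 5.55
position: [0.4343, 0.0044, 0.1691]
tool_rot: [0.117, 0.993, 0.0, -0.001]
ft_force: [-0.1, 0.6, 0.2]
grip_width: 0.0004
grip_force: 0.0
```

Run:
```python
from h import *
tool(); lever('side'); lever('top')
```

```text
t 5.55 tcp [0.4343 0.0044 0.1691] unit [-77.8  26.  169.1] yaw tool x 166.59 F [-0.1  0.6  0.2] grip 0.0004
side 46 px [307.2 214.3] disc unit [  0.4  28.9 148.4] fore 0.003 across -0.243
top 61 px [244.  229.1] disc unit [  0.2  26.5 149. ] fore 0.001 across -0.222
```

Call:
send_rows:
  deltas: "0 25 0 0 0 0 0;0 25 0 0 0 0 0;-38 0 0 0 0 0 0;-39 0 0 0 0 0 0;0 0 0 0 0 0 0;0 -10 0 0 0 0 0;0 -6 0 0 0 0 0;0 -6 0 0 0 0 0;0 -6 0 0 0 0 0;0 -6 0 0 0 0 0"

```text
time: 6.9
position: [0.5149, 0.0012, 0.1696]
tool_rot: [0.117, 0.993, 0.0, 0.0]
ft_force: [0.4, 2.2, 1.7]
grip_width: 0.0005
grip_force: 1.3
```

Call:
send_rows:
  deltas: "0 -5 0 0 0 0 0;0 -5 0 0 0 0 0;0 -5 0 0 0 0 0;0 -5 0 0 0 0 0;0 0 0 0 0 0 0"

```text
time: 7.52
position: [0.5102, -0.0185, 0.1691]
tool_rot: [0.117, 0.993, -0.0, -0.0]
ft_force: [-0.0, -0.7, 0.0]
grip_width: 0.0009
grip_force: 0.1
```

Run:
```python
from h import *
tool(); lever('side'); lever('top')
```

```text
t 7.53 tcp [ 0.5102 -0.0185  0.1691] unit [  1.3  21.3 169.1] yaw tool x 166.55 F [-0.  -0.7  0. ] grip 0.0009
side orange hidden 0
top orange hidden 0
```

Call:
send_rows:
  deltas: "0 -4 0 0 0 0 0;0 -4 0 0 0 0 0;0 0 0 0 0 0 0"

```text
time: 8.0
position: [0.5082, -0.0261, 0.1692]
tool_rot: [0.117, 0.993, -0.0, -0.0]
ft_force: [-0.1, -0.1, -0.2]
grip_width: 0.0006
grip_force: 0.2
```

Call:
send_rows:
  deltas: "0 -3 0 0 0 0 0;0 0 0 0 0 0 0"

```text
time: 8.25
position: [0.5076, -0.0289, 0.1692]
tool_rot: [0.117, 0.993, 0.0, -0.0]
ft_force: [-0.5, -0.2, 0.2]
grip_width: 0.0004
grip_force: 0.3
```

Call:
send_rows:
  deltas: "0 15 0 0 0 0 0;0 40 0 0 0 0 0;0 20 0 0 0 0 0;0 0 0 0 0 0 0"

```text
time: 8.75
position: [0.5254, 0.046, 0.1693]
tool_rot: [0.115, 0.993, -0.0, 0.0]
ft_force: [0.4, -0.6, -0.1]
grip_width: 0.0003
grip_force: 0.0
```

Run:
```python
from h import *
tool(); lever('side'); lever('top')
c=cam('top'); cv2.imwrite('pics/t3.png',cv2.resize(c['image'][150:310,180:340],None,fx=3.7,fy=3.7,interpolation=cv2.INTER_CUBIC)[:,:,::-1])
```

```text
t 8.75 tcp [0.5254 0.046  0.1693] unit [  1.2  87.6 169.3] yaw tool x 166.76 F [ 0.4 -0.6 -0.1] grip 0.0003
side orange hidden 0
top 60 px [265.1 234.7] disc unit [ 1.000e-01 -2.020e+01  1.503e+02] fore 0.001 across 0.169
```

View pics/t3.png

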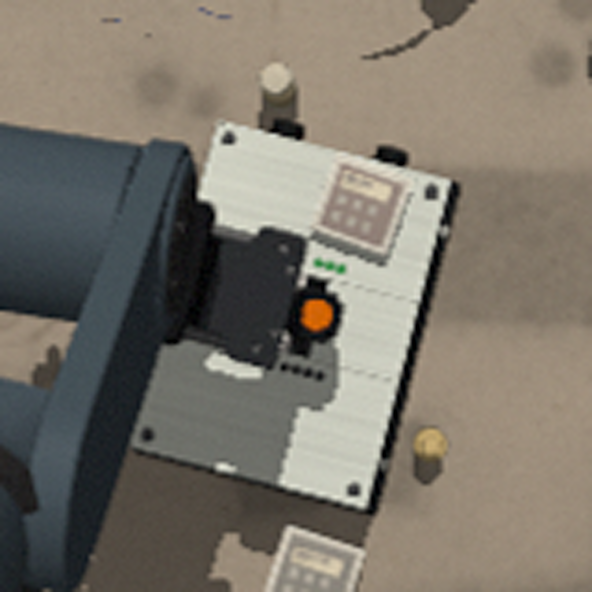

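Call:
send_rows:
  deltas: "0 -40 0 0 0 0 0;0 -30 0 0 0 0 0;0 -5 0 0 0 0 0;0 -3 0 0 0 0 0;0 -2 0 0 0 0 0;0 0 0 0 0 0 0"

```text
time: 9.65
position: [0.5067, -0.0331, 0.1692]
tool_rot: [0.116, 0.993, -0.0, 0.0]
ft_force: [0.1, 0.0, -0.8]
grip_width: 0.0008
grip_force: 0.4
```

Call:
send_rows:
  deltas: "0 -2 0 0 0 0 0;0 0 0 0 0 0 0"

```text
time: 9.9
position: [0.5062, -0.0353, 0.1692]
tool_rot: [0.117, 0.993, 0.0, -0.0]
ft_force: [1.5, 1.9, -1.1]
grip_width: 0.0004
grip_force: 0.8
```

Call:
send_rows:
  deltas: "0 15 0 0 0 0 0;0 40 0 0 0 0 0;0 20 0 0 0 0 0;0 0 0 0 0 0 0"

```text
time: 10.4
position: [0.5236, 0.0391, 0.1693]
tool_rot: [0.115, 0.993, -0.0, 0.0]
ft_force: [-0.9, 0.2, 0.3]
grip_width: 0.0006
grip_force: 0.0
```

Run:
```python
from h import *
tool(); lever('top')
```

```text
t 10.40 tcp [0.5236 0.0391 0.1693] unit [  1.   80.5 169.3] yaw tool x 166.77 F [-0.9  0.2  0.3] grip 0.0006
top 62 px [268.7 235.6] disc unit [ 1.000e-01 -2.810e+01  1.487e+02] fore 0.001 across 0.237
```

Call:
send_rows:
  deltas: "40 0 0 0 0 0 0;39 0 0 0 0 0 0;0 -35 0 0 0 0 0;0 -35 0 0 0 0 0;0 -35 3 0 0 0 0;0 0 0 0 0 0 0;-30 0 0 0 0 0 0;-15 0 0 0 0 0 0;-5 0 0 0 0 0 0;0 0 0 0 0 0 0"

```text
time: 11.7
position: [0.4704, -0.0574, 0.1661]
tool_rot: [0.117, 0.993, 0.0, -0.001]
ft_force: [-0.4, 0.1, -0.2]
grip_width: 0.0005
grip_force: 0.0
```

Run:
```python
from h import *
tool(); lever('side')
```

```text
t 11.70 tcp [ 0.4704 -0.0574  0.1661] unit [-28.4 -25.7 166.1] yaw tool x 166.61 F [-0.4  0.1 -0.2] grip 0.0005
side orange hidden 0
```

Push forward 32 mm to about +4, then step.

Call:
send_rows:
  deltas: "-5 0 0 0 0 0 0;-5 0 0 0 0 0 0;-5 0 0 0 0 0 0;-5 0 0 0 0 0 0;-5 0 0 0 0 0 0;-4 0 0 0 0 0 0;-3 0 0 0 0 0 0;0 0 0 0 0 0 0"

```text
time: 12.75
position: [0.5024, -0.0656, 0.1662]
tool_rot: [0.117, 0.993, -0.0, 0.0]
ft_force: [-0.4, 0.7, -0.9]
grip_width: 0.0008
grip_force: 0.5
```

Call:
send_rows:
  deltas: "-2 0 0 0 0 0 0;0 0 0 0 0 0 0"

```text
time: 13.0
position: [0.5032, -0.0657, 0.1661]
tool_rot: [0.117, 0.993, 0.0, -0.001]
ft_force: [-3.6, 2.0, -0.8]
grip_width: 0.0005
grip_force: 1.7
```

Call:
send_rows:
  deltas: "-2 0 0 0 0 0 0;0 0 0 0 0 0 0"

```text
time: 13.25
position: [0.5041, -0.0658, 0.1659]
tool_rot: [0.117, 0.993, 0.0, -0.003]
ft_force: [-6.9, 0.5, 0.2]
grip_width: 0.0004
grip_force: 2.9
```

Call:
send_rows:
  deltas: "-2 0 0 0 0 0 0;0 0 0 0 0 0 0;20 0 0 0 0 0 0;40 0 0 0 0 0 0;30 0 0 0 0 0 0;0 0 0 0 0 0 0"

```text
time: 14.0
position: [0.4196, -0.0457, 0.1666]
tool_rot: [0.117, 0.993, -0.0, 0.0]
ft_force: [0.8, 0.3, -0.6]
grip_width: 0.0002
grip_force: 0.0
```

Run:
```python
from h import *
tool(); lever('top'); lever('side')
c=cam('top'); cv2.imwrite('pics/t4.png',cv2.resize(c['image'][150:310,180:340],None,fx=3.7,fy=3.7,interpolation=cv2.INTER_CUBIC)[:,:,::-1])
```

```text
t 14.00 tcp [ 0.4196 -0.0457  0.1666] unit [-80.6 -26.  166.6] yaw tool x 166.55 F [ 0.8  0.3 -0.6] grip 0.0002
top 55 px [274.1 216.5] disc unit [ 43.3 -28.3 140.3] fore 0.380 across 0.238
side orange hidden 0
```

View pics/t4.png

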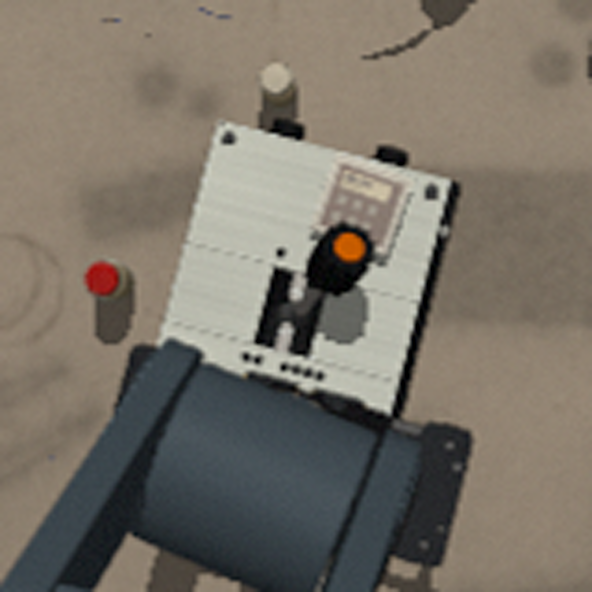

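The picture shows the knob at about (345,250), past the green dots in the third slot. The lever reads fore 0.380 and across 0.238, and the vials and the box are where they stood. I'll lift clear and hand in.

Call:
send_rows:
  deltas: "0 0 -30 0 0 0 0;0 0 -40 0 0 0 0;0 0 -30 0 0 0 0;0 0 0 0 0 0 0;0 0 0 0 0 0 0"

```text
time: 14.78
position: [0.421, -0.0461, 0.266]
tool_rot: [0.117, 0.993, -0.0, 0.0]
ft_force: [0.3, 0.1, -0.2]
grip_width: 0.0009
grip_force: 0.0
```

Run:
```python
from h import *
tool(); lever('top'); print(robot.hand_in())
```

```text
t 14.78 tcp [ 0.421  -0.0461  0.266 ] unit [-79.1 -26.2 266. ] yaw tool x 166.57 F [ 0.3  0.1 -0.2] grip 0.0009
top 55 px [274.1 216.5] disc unit [ 43.3 -28.3 140.3] fore 0.380 across 0.238
the job is handed in; nothing more can be done
None
```

The lever stands fully home in the third slot (measured fore 0.38 rad, across 0.24 rad), pushed only with the closed fingertips; the arm is clear, and the job was handed in at about 15 s, with no verdict returned.

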